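# Close the second strap clamp on a measuring stage

## Task

The flat aluminium plate on the measuring stage is held by only one of its two strap clamps; close the other. Using fingertips or the back of a finger, swing the open clamp's strap round over the plate until it meets its stop pin, then push that clamp's cam lever all the way down so that the strap bears on the plate. Push only, without gripping, lifting or forcing anything, do not shift the plate, leave the closed clamp and the loose things around alone, and finish clear of everything.

Things in the scene. Friction and masses are not known exactly. Their poses are not given: they have to be found in the camera images.
- stage: Black measuring stage, fixed, 220 x 300 mm (its x, y), top face 70 mm above the bench; origin at the centre of its underside, on the bench, z up. Micrometer heads stick out 105 mm, below the top face: one from the +y side (at x = +45 mm), one from the +x side (y = -75 mm). The clamps stand on its top at x = -45 mm, one at y = +85, one at y = -85 mm, either way round.
- clamp: The OPEN clamp's fixed foot, a 44 x 44 x 8 mm steel block on the stage top; origin at the centre of its underside, on the strap's upright turning axis; its x is the direction the strap must point in when over the plate, y to the left of that, z up. A 6 mm stop pin, 30 mm high, stands on it at x = +17, y = -15 mm. Heights given for this clamp are above this origin (= stage top).
- strap (a joint): Swing angle (rad) of the open clamp's strap about the upright axis through clamp's origin: 0 = against its stop, along clamp's +x over the plate; positive = anticlockwise seen from above. Starts between 1.5 and 2.3, so it is pushed clockwise, from its side away from the plate. Friction about 0.07 Nm, it stays where it is left. The lever turns round with it.
- lever (a joint): Angle (rad) of the open clamp's cam lever: 0 = open, standing up, leaning 10 degrees away from the strap's free end (starts at 0 to 0.12); 1.36 = fully down at its stop, nearly level, pointing opposite to the strap. Friction about 0.13 Nm, it stays where it is left. Pushed down, its cam lowers the strap up to 4.5 mm and presses the strap's rubber foot on the plate.
- clamp_lever_pivot (a point): Where the lever's level axis (across the strap) meets the strap's upright axis, 40 mm above the stage top.
- lever_end (a point): Middle of the free end of the open clamp's lever, 78 mm from the lever's axis. The lever is straight, its middle plane passes through its axis; from 42 to 78 mm out it is a flat steel paddle 20 mm wide and 9 mm thick.
- strap_bar_end (a point): Middle of the free end of the open clamp's strap (mid-thickness), 89 mm from the turning axis.
- strap_bar: The open clamp's steel strap: a bar 22 mm wide reaching 89 mm from the turning axis, spanning heights 14 to 28 mm while the lever is up; an elastic round rubber foot (15 mm, 9 N per mm) under it, 75 mm from the axis, has its underside at 8.5 mm, 3.5 mm clear of the plate. Origin on the turning axis, at stage-top height while the lever is up; x along the strap to its free end.
- plate: Loose flat aluminium profile plate, 80 x 210 x 5 mm (narrower at both ends: 52 mm), lying on the stage top under the clamps; origin at the centre of its underside; its long side runs along the stage's y. The other clamp holds it.
- set_strap (a joint): Swing angle of the OTHER clamp's strap (same make and size); 0, over the plate. To be left alone.
- set_lever (a joint): Cam lever of the OTHER clamp, 1.36 = down, as it must stay. Lying down it is 35 to 50 mm above the stage top and points towards its foot's -x.
- set_clamp: Fixed foot of the OTHER, already closed clamp; origin and axes as clamp.
- lens_tube: Loose black lens tube standing upright on the bench, 68 mm flange, 45 mm tube, 120 mm high; origin at the centre of its underside. Leave alone.
- glass_stack: Loose stack of four glass plates, 112 x 81 x 24 mm, on the bench; origin at the centre of its underside. Leave alone.
- lens_cap: Loose round brass lens cap, 56 mm across, 26 mm high, on the bench; origin at the centre of its underside. Leave alone.
- gauge_block: Loose steel gauge block, 9 x 30 x 22 mm, standing on the stage top beyond the plate; origin at the centre of its underside. Leave alone.
There are look-alikes about, which are no part of the job. Of the things like the plate, leave any that is yellow; of the rest the larger one is meant.

How it is judged:
By the outcome, as a careful person would: the job done as asked, in the order asked, and still so for the second after the job is handed in, with the robot touching nothing.
It also fails if it takes over 54 s, if anything falls off the work surface, if the arm or the gripper's body presses on something with over 40 N, if the wrist force passes 120 N, or if a joint passes its speed limit or range.

## Robot

A 7-joint arm with a two-finger parallel gripper is mounted at the origin on the work surface. World frame = base frame: x ahead of the robot, y to its left, z up, the work surface at z = 0. Lengths are in m, angles in rad, forces in N, time in s.
With the tool pointing down it reaches from about 0.425 to 0.825 m from the base axis. Payload 3.6 kg.
Tool frame: the origin (TCP) lies midway between the tips of the shut fingers; the grasp point (between the pads) lies 19 mm behind it (bot.grasp_offset is the distance from the TCP to the grasp point, in m); z points along the fingers, y is the direction in which the jaws open and shut (so a half turn about z gives the same grasp; the last joint's range is limited). The gripper opens to 85 mm and grips with 20 to 120 N. Pads are 22 mm wide; open, the fingers measure 114 mm over their backs; the gripper's body (76 mm by 85 mm) begins 54 mm behind the grasp point. The pads swing forward as they close: fully open they stand 13 mm farther back than shut.
Start: joints at [-1.325, 0.615, -0.013, 1.423, 0.008, 1.103, -0.04], TCP at [0.175, 0.626, 0.231] pointing down, gripper open.
Joint ranges: [-3.12, 3.12], [-0.3, 2.06], [-1.34, 1.32], [0.26, 2.42], [-1.36, 4.5], [0.01, 1.98], [-2.84, 2.84]. Speed limits (rad/s): [2.79, 2.79, 3.14, 3.14, 3.14, 3.14, 3.14].

## Interface

Orientations are given as a unit quaternion [w, x, y, z].
In Python, from bench import bot, readout, imaging, sign_off gives the robot as it stands. The module is installed in compiled form; this text tells all that it offers. Calls block until the motion is done:
- bot.reach(position, orientation): joint-space move of the TCP to a pose.
- bot.move_l(position, feed=0.15, rotation=None, threshold=None): straight line of the TCP; rotation=None keeps the orientation; feed is the mean speed in m/s. With threshold (N) it stops when the force on the tool has changed by that much, and returns True; else False.
- bot.move_j(angles): joint-space move.
- bot.open_jaws() and bot.close(strength=None): open the fingers fully, or close them until they stop; strength is the grip in N (None keeps the last).
- bot.dwell(seconds).
- bot.inverse_kinematics(position, orientation): joint angles nearest the present ones, or None.
- readout.observe(): the state.
- imaging.capture(name): name is "scene" or "top" or "wrist"; returns the picture (400x640x3 uint8, red, green, blue); there is no depth.
- imaging.camera_model(name): a dict with "fov_y" (degrees; the focal length in pixels is half the picture's height over the tangent of half this angle, whatever the lens; pixels are square), "cx", "cy" (the principal point, pixels), "eye" and "attitude" of the camera in the world; the wrist camera has in their place "mount" (4x4, takes a point from camera to tool coordinates, whose origin is the TCP and whose axes are the flange's). Camera axes: x right, y down, z forward; pixel columns grow to the right and rows downward; lengths in m; the calibration is good to about 2 mm. A picture is of the moment at which its call begins: read the wrist's pose just before it. camera_model takes no time and is no camera call.
A pose or a line that the arm cannot do raises bot.Unreachable and nothing moves.
- sign_off(): hands the job in, once; it reports no verdict.
The state is a dict: "time_s": time; "q": joint angles; "qvel": joint speeds; "effort": joint torques, N m; "tcp_pos": TCP position; "eef_rot": TCP orientation; "force": force on the tool from outside, world axes, zero at the start; "torque": the same for the moment, N m; "grip_width": opening from 0.0 (shut) to 1.0 (fully open).
Only numpy, scipy, OpenCV 4.12 (cv2) and the standard library are available. Lean on these libraries where they do the work, as an engineer would, in place of code of your own. Each camera call takes 0.05 s, during which the arm holds its last target.

## Working session

There is one attempt and no reset: what is moved stays moved. The work goes in short steps, each a Python script; the robot and the scene stay as the last script left them, time stands still between calls to the robot, and variables do not carry over. Pictures are saved under pics/ and viewed, and the job is handed in when it is done.

```bash
mkdir -p pics; ls; python3 - <<'E'
from bench import bot, readout, imaging
import cv2, numpy as np
s=readout.observe(); print(s['time_s'],s['tcp_pos'],s['eef_rot'],s['grip_width'])
for n in ["scene","top","wrist"]:
    im=imaging.capture(n); cv2.imwrite(f"pics/{n}0.png",cv2.cvtColor(im,cv2.COLOR_RGB2BGR))
    print(n,imaging.camera_model(n))
E
```

```text
pics
0.0 [0.17489911 0.62522004 0.23011885] [-1.61844388e-04  1.35939989e-01  9.90716215e-01 -1.29413328e-03] 0.9984399146215188
scene {'fov_y': 49.22544262940479, 'cx': 310.0702963908486, 'cy': 207.99169525337413, 'eye': array([1.06126512, 0.18510983, 0.8609887 ]), 'attitude': array([-0.17896349,  0.54897109,  0.77335884, -0.26176119])}
top {'fov_y': 57.20574045626893, 'cx': 319.79795862331105, 'cy': 198.99029884825876, 'eye': array([0.48651751, 0.01317286, 0.86053096]), 'attitude': array([ 0.03954325, -0.70105837,  0.71058033, -0.04504542])}
wrist {'fov_y': 60.3573977003706, 'cx': 323.8885720500082, 'cy': 203.47297612310933, 'mount': array([[ 9.82479548e-05, -9.66133392e-01, -2.58043136e-01,
         6.49431625e-02],
       [ 9.99998165e-01, -3.98810140e-04,  1.87391757e-03,
         2.16737227e-06],
       [-1.91336456e-03, -2.58042846e-01,  9.66131579e-01,
        -1.42741646e-01],
       [ 0.00000000e+00,  0.00000000e+00,  0.00000000e+00,
         1.00000000e+00]])}
```

View pics/top0.png

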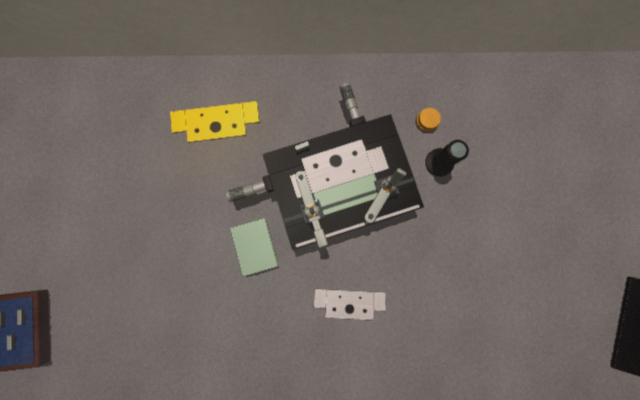

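View pics/scene0.png

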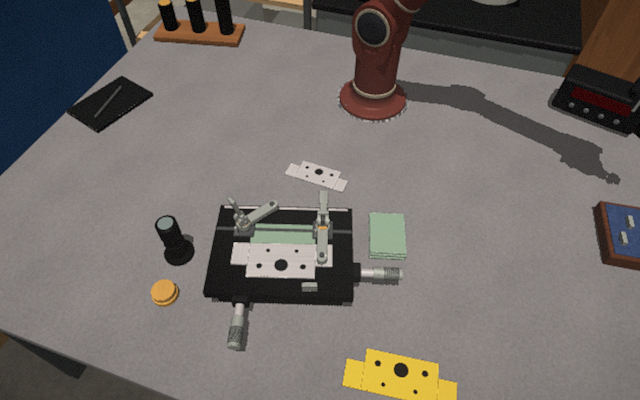

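View pics/wrist0.png

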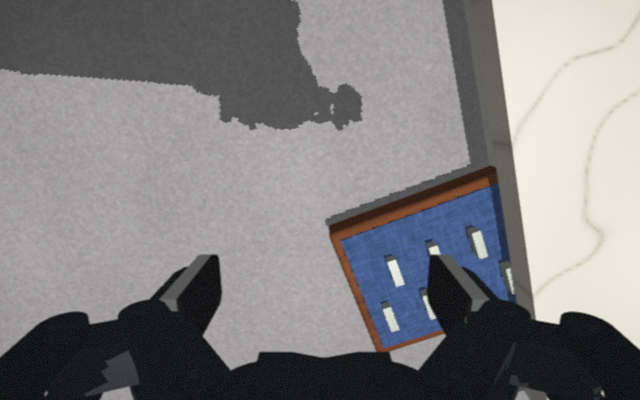

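```bash
cat > h.py <<'E'
import numpy as np, cv2
from scipy.spatial.transform import Rotation as R
from bench import bot, readout, imaging
def rot(q): q=np.asarray(q); return R.from_quat([q[1],q[2],q[3],q[0]]).as_matrix()
def quat(M): q=R.from_matrix(M).as_quat(); return np.array([q[3],q[0],q[1],q[2]])
def cam(n,s=None):
    m=imaging.camera_model(n); f=200/np.tan(np.radians(m['fov_y']/2)) 
    if n=='wrist':
        T=np.eye(4);T[:3,:3]=rot(s['eef_rot']);T[:3,3]=s['tcp_pos']; T=T@m['mount']; return T[:3,:3],T[:3,3],f,m['cx'],m['cy']
    return rot(m['attitude']),np.array(m['eye']),f,m['cx'],m['cy']
def ray(c,uv):
    d=c[0]@np.array([(uv[0]-c[3])/c[2],(uv[1]-c[4])/c[2],1]); return c[1],d/np.linalg.norm(d)
def onz(c,uv,z):
    o,d=ray(c,uv); return o+d*(z-o[2])/d[2]
def proj(c,p):
    v=c[0].T@(np.asarray(p)-c[1]); return np.array([c[3]+c[2]*v[0]/v[2],c[4]+c[2]*v[1]/v[2]])
def tri(c1,u1,c2,u2):
    o1,d1=ray(c1,u1);o2,d2=ray(c2,u2)
    t=np.linalg.lstsq(np.array([d1,-d2]).T,o2-o1,rcond=None)[0]
    a=o1+d1*t[0];b=o2+d2*t[1]; return (a+b)/2,np.linalg.norm(a-b)
def save(n,im): cv2.imwrite(n,cv2.cvtColor(im,cv2.COLOR_RGB2BGR))
E
python3 - <<'E'
from h import *
t=cv2.imread('pics/top0.png'); cv2.imwrite('pics/top0c.png',cv2.resize(t[75:275,220:480],None,fx=3,fy=3,interpolation=cv2.INTER_CUBIC))
t=cv2.imread('pics/scene0.png'); cv2.imwrite('pics/scene0c.png',cv2.resize(t[185:325,190:390],None,fx=4,fy=4,interpolation=cv2.INTER_CUBIC))
c=cam('top'); print([proj(c,p) for p in [(0.5,0,0),(0.6,0,0),(0.5,.1,0)]])
E
```

```text
[array([322.79412969, 237.22687779]), array([322.16528016, 194.75152599]), array([279.91447227, 237.82172452])]
```

View pics/top0c.png

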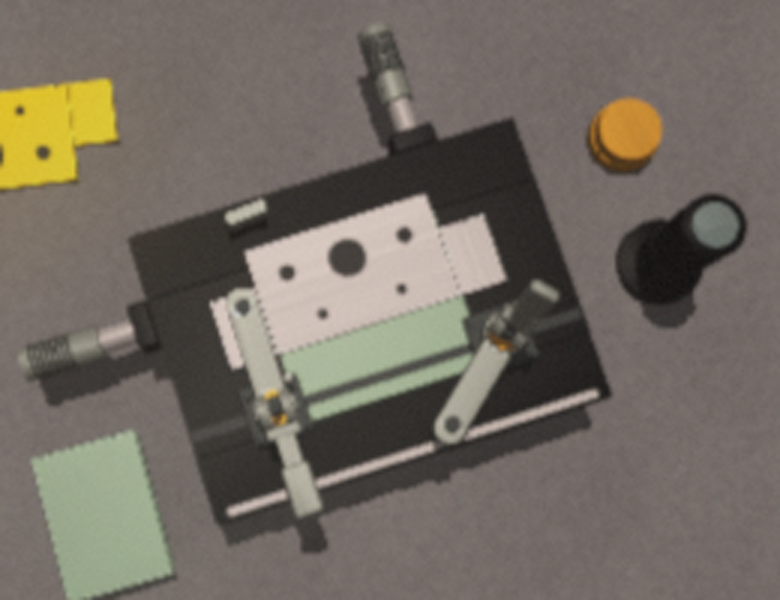

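View pics/scene0c.png

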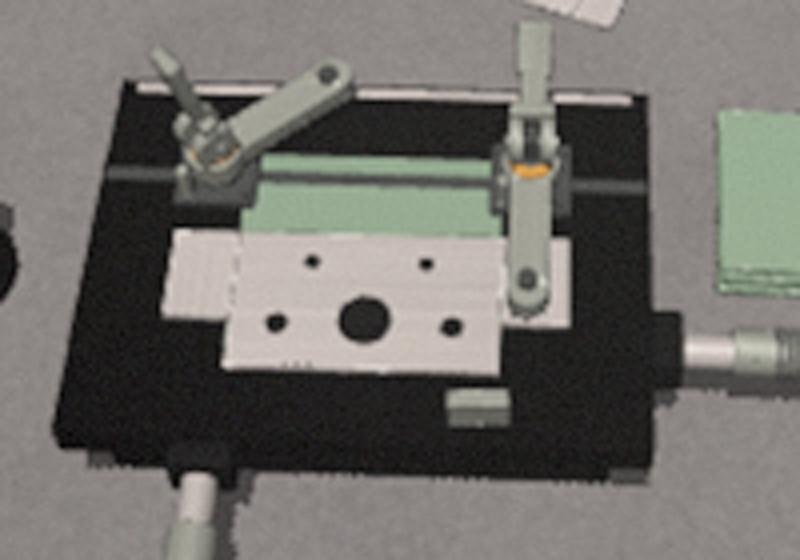

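The things that could be taken for the plate, as top-camera pixels:
- The yellow plate at (215,121): leave it, it is yellow.
- The small white plate at (350,304) on the bench: leave it, it is the smaller one.
- The large white plate at (345,165) on the stage: this is the plate.

There are two clamps. The one at (311,210) has its strap on the plate and its lever down, so it is closed. The one at (387,187) has its strap swung off the plate towards (370,217), so it is open and is the one to close. Next I'll measure.

```bash
cat >> h.py <<'E'
def tc(u,v): return ((u+.5)/3-.5+220,(v+.5)/3-.5+75)
def sc(u,v): return ((u+.5)/4-.5+190,(v+.5)/4-.5+185)
E
python3 - <<'E'
from h import *
ct=cam('top');cs=cam('scene')
zt=.07
T={'A':(130,238),'B':(515,120),'C':(610,395),'D':(225,518)}
P={k:onz(ct,tc(*v),zt) for k,v in T.items()}
S={'A':(651,468),'B':(57,433),'C':(124,80),'D':(651,96)}
for k in P: print(k,P[k].round(4), 'scene',onz(cs,sc(*S[k]),zt).round(4), tri(ct,tc(*T[k]),cs,sc(*S[k])))
for a,b in ['AB','BC','CD','DA']: print(a+b,np.linalg.norm(P[a]-P[b]), np.degrees(np.arctan2(*(P[b]-P[a])[[1,0]])))
cen=sum(P.values())/4; print(cen)
# gray-level mask of plate
t=cv2.imread('pics/top0.png')
hsv=cv2.cvtColor(t,cv2.COLOR_BGR2HSV)
m=((hsv[...,2]>170)&(hsv[...,1]<40)).astype(np.uint8)
n,l,st,c=cv2.connectedComponentsWithStats(m)
for i in range(1,n):
    if st[i,4]>60: print(st[i],c[i])
# open clamp
print('hub?',tri(ct,tc(500,335),cs,sc(212,155)))
print('strap hole',tri(ct,tc(452,425),cs,sc(328,76)), onz(ct,tc(452,425),.098),onz(cs,sc(328,76),.098))
print('lever end',tri(ct,tc(545,290),cs,sc(162,52)))
E
```

```text
A [0.6829 0.13   0.07  ] scene [0.6913 0.133  0.07  ] (array([0.68580743, 0.13196423, 0.0581002 ]), np.float64(0.000499001462521595))
B [ 0.7693 -0.1562  0.07  ] scene [ 0.77   -0.1502  0.07  ] (array([ 0.76937083, -0.15419897,  0.06713043]), np.float64(0.005380477871931296))
C [ 0.5626 -0.2174  0.07  ] scene [ 0.5602 -0.2179  0.07  ] (array([ 0.56224395, -0.2163325 ,  0.07320703]), np.float64(0.00018678660907622333))
D [0.4783 0.0615 0.07  ] scene [0.4732 0.0699 0.07  ] (array([0.47700738, 0.06584601, 0.07314782]), np.float64(0.009472260203172331))
AB 0.29895325324625444 -73.19719279466952
BC 0.21560758683364784 -163.52745040278293
CD 0.2913026237101202 106.82552346489865
DA 0.21581464990309093 18.504259863678612
[ 0.62327453 -0.04553745  0.07      ]
[ 290  140   98   67 3026] [336.84137475 170.41440846]
[366 190  19  30 100] [375.59 202.91]
[377 206  42  14  66] [396.40909091 212.66666667]
[326 223  38  14  65] [344.63076923 229.52307692]
[315 230  11  14  76] [320.34210526 236.02631579]
[ 314  290   71   29 1441] [348.98056905 302.72380291]
hub? (array([ 0.60461708, -0.13672396,  0.09261732]), np.float64(0.0037402412956124083))
strap hole (array([ 0.54017795, -0.09764247,  0.10010298]), np.float64(0.000564309651520498)) [ 0.54040929 -0.09822321  0.098     ] [ 0.5386886 -0.0981396  0.098    ]
lever end (array([ 0.61653421, -0.14480352,  0.19310847]), np.float64(0.0009288283397868716))
```

Both clamps have been checked in the close crops. The stage measures 299/291 x 216 mm against 300 x 220. The strap hole is 77 mm from the axis against 75, and the lever end is 123 mm up against 117. The strap angle is about 2.27 rad. I'll shut the fingers, hover near the start of the push and look with the wrist camera.

```bash
cat >> h.py <<'E'
YAW=np.radians(17.1); A=np.array([.605,-.1395])
def tool(yaz):  # tool down, y axis azimuth (rad)
    y=np.array([np.cos(yaz),np.sin(yaz),0]); z=np.array([0,0,-1.]); x=np.cross(y,z); return quat(np.array([x,y,z]).T)
E
python3 - <<'E'
from h import *
bot.close(20)
o=tool(np.radians(57)); p=[.527,-.131,.28]
print(bot.inverse_kinematics(p,o))
bot.reach(p,o)
s=readout.observe(); print(s['time_s'],s['tcp_pos'],s['q'],s['force'],s['grip_width'])
im=imaging.capture('wrist'); save('pics/w1.png',im)
np.savez('w1.npz',p=s['tcp_pos'],r=s['eef_rot'])
E
```

```text
[-0.19707197  0.45055859  0.60823661  1.67538878 -0.28228249  1.10470252
  1.4872729 ]
3.85 [ 0.52737827 -0.1298553   0.27979494] [-0.19813063  0.45087611  0.60705307  1.67518829 -0.28248133  1.10475974
  1.48722028] [-0.20022622 -0.58371472  1.21168759] 0.0009643990877554712
```

View pics/w1.png

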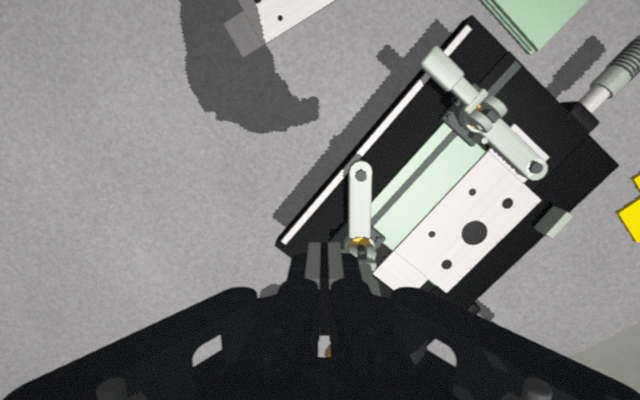

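The wrist view shows the strap hole at (361,175), the hub at (361,240), stage corners at (278,243) and (470,17), the closed clamp's lever end at (437,62), and the shut fingers at (323,250). I'll check these against the earlier values.

```bash
python3 - <<'E'
from h import *
d=np.load('w1.npz'); c=cam('wrist',{'tcp_pos':d['p'],'eef_rot':d['r']})
hole=onz(c,(361,175),.098); C=onz(c,(277,243),.07); D=onz(c,(470,17),.07); E=onz(c,(617,163),.07)
print('hole',hole,'C',C,'D',D,'A',E,'yaw',np.degrees(np.arctan2(*(D-C)[[1,0]]))-90,np.linalg.norm(D-C),np.degrees(np.arctan2(*(E-D)[[1,0]])),np.linalg.norm(E-D))
h=onz(c,(361,242),.1); print('hub',h)
print('set hole',onz(c,(537,169),.0935)) 
v=hole[:2]-A; print(np.hypot(*v),np.degrees(np.arctan2(v[1],v[0]))-17.1)
u=np.array([np.cos(YAW),np.sin(YAW)]);w=np.array([-u[1],u[0]])
print('axis from C/D', C[:2]+u*.065+w*.065, D[:2]+.065*u-.235*w)
print('proj tip',proj(c,d['p']), 'strap hole top',onz(cam('top'),tc(452,425),.098))
print('set axis',A+.17*w, 'set hole exp',A+.17*w+.075*u)
I=cv2.imread('pics/w1.png'); cv2.imwrite('pics/w1c.png',cv2.resize(I[150:330,240:430],None,fx=4,fy=3.3,interpolation=cv2.INTER_CUBIC)[:600])
E
```

```text
hole [ 0.54140918 -0.09581549  0.098     ] C [ 0.5617783  -0.21220581  0.07      ] D [0.47537712 0.06614842 0.07      ] A [0.67997379 0.13216982 0.07      ] yaw 17.244347724522868 0.2914553877611483 17.884396476880315 0.21498516453015712
hub [ 0.59901205 -0.13107289  0.1       ]
set hole [0.62969831 0.04996376 0.0935    ]
0.07715004283602947 128.41239570934616
axis from C/D [ 0.60479223 -0.13096664] [ 0.60660315 -0.13935032]
proj tip [323.20077895 261.30360793] strap hole top [ 0.54040929 -0.09822321  0.098     ]
set axis [0.55501314 0.02298481] set hole exp [0.62669762 0.04503784]
```

View pics/w1c.png

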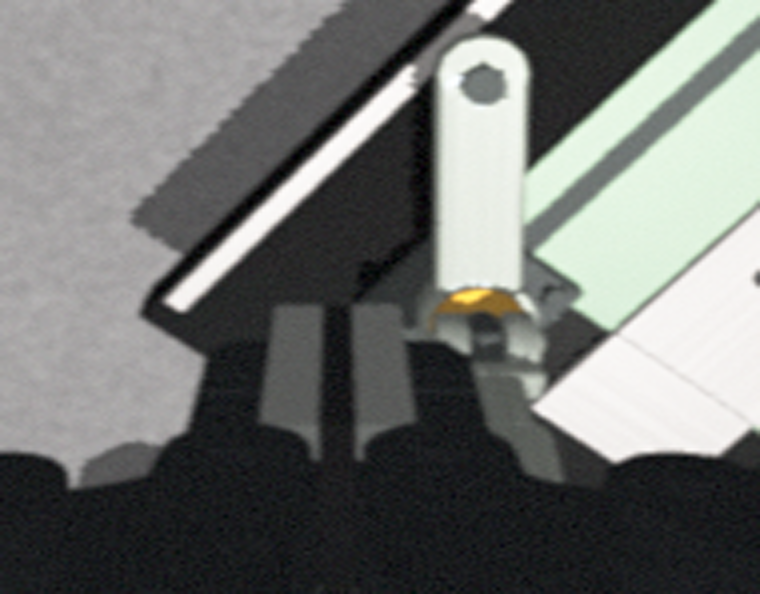

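The views agree to about 3 mm, so I'm setting the axis at (0.6045, -0.138) and the strap's world angle at 147.1°. Next is the descent beside the strap, then pushing it round.

```bash
cat >> h.py <<'E'
A=np.array([.6045,-.138]); RR=.066; ZP=.088
def sp(phi_deg,d,z=ZP,r=RR):
    f=np.radians(phi_deg); e=np.array([np.cos(f),np.sin(f)]); n=np.array([-e[1],e[0]])
    p=A+r*e+d*n; return np.array([p[0],p[1],z]), tool(f-np.pi/2)
E
python3 - <<'E'
from h import *
for f in [147.1,120,90,60,30,17]:
    print(f, np.round(bot.inverse_kinematics(*sp(f,.026)),2))
p,o=sp(147.1,.038,.28); bot.move_l(p,feed=.1,rotation=o)
p,o=sp(147.1,.038); print(bot.move_l(p,feed=.15,rotation=o,threshold=12))
s=readout.observe(); print(s['time_s'],s['tcp_pos'],p,s['q'].round(2) if hasattr(s['q'],'round') else s['q'],s['force'])
save('pics/w2.png',imaging.capture('wrist')); save('pics/s2.png',imaging.capture('scene'))
E
```

```text
147.1 [-0.1   0.69  0.46  1.88 -0.47  0.68  1.63]
120 [-0.21  0.72  0.56  1.86 -0.55  0.72  1.18]
90 [-0.31  0.78  0.67  1.79 -0.65  0.81  0.69]
60 [-0.38  0.88  0.83  1.68 -0.78  0.95  0.23]
30 [-0.39  0.98  0.97  1.58 -0.89  1.08 -0.23]
17 [-0.39  1.02  1.02  1.54 -0.93  1.13 -0.43]
False
5.5833 [ 0.5290348  -0.13436104  0.08879134] [ 0.52844446 -0.13405604  0.088     ] [-0.08  0.68  0.46  1.89 -0.47  0.67  1.65] [0.36513472 0.34509887 0.42513724]
```

View pics/w2.png

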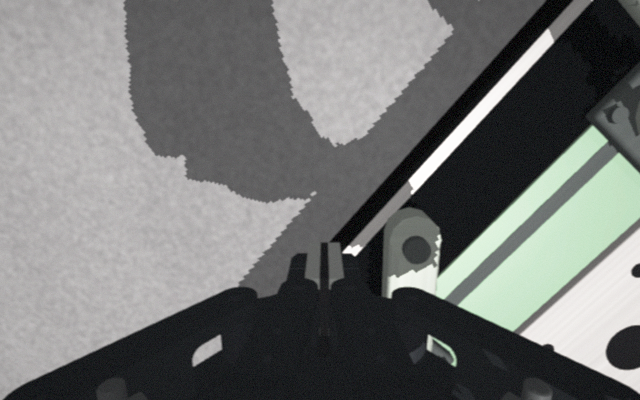

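View pics/s2.png

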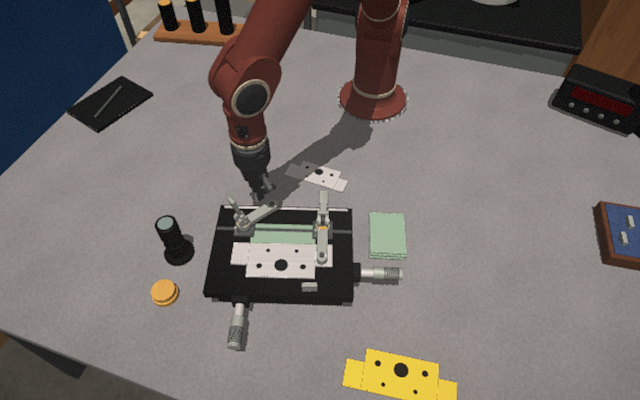

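The fingertip, at (323,245) in the wrist view, stands just left of the strap's edge at (385,260) and touches nothing. Now the sweep round to about 15° short of the stop.

```bash
python3 - <<'E'
from h import *
def go(f,d,feed,th):
    p,o=sp(f,d); r=bot.move_l(p,feed=feed,rotation=o,threshold=th); s=readout.observe()
    print(round(f,1),r,round(s['time_s'],2),(s['tcp_pos']-p).round(4),s['force'].round(2)); return r
ok=not go(147.1,.0257,.03,8)
if ok:
  for f in list(np.arange(137,32,-10.)):
    if go(f,.0257,.05,10): break
save('pics/w3.png',imaging.capture('wrist')); save('pics/s3.png',imaging.capture('scene')); save('pics/t3.png',imaging.capture('top'))
E
```

```text
147.1 False 6.24 [ 0.      0.0002 -0.0001] [1.02 0.11 0.91]
137.0 False 6.64 [-0.0001 -0.0001 -0.    ] [-0.38  0.33 -0.54]
127.0 False 7.04 [-0.0002 -0.0003 -0.    ] [-0.39  0.08  0.26]
117.0 False 7.44 [-0.0002 -0.0003  0.    ] [-0.05 -0.12  0.49]
107.0 False 7.84 [-0.0003 -0.0004  0.    ] [ 0.07 -0.09  0.33]
97.0 False 8.24 [-0.0003 -0.0003 -0.    ] [-0.88  0.17 -0.15]
87.0 False 8.64 [-0.0003 -0.0003 -0.    ] [-0.22 -0.4   0.55]
77.0 False 9.04 [-0.0003 -0.0003  0.    ] [ 0.3  -0.78  0.63]
67.0 False 9.44 [-0.0003 -0.0002  0.    ] [ 0.5   0.02 -0.52]
57.0 False 9.84 [-0.0003 -0.0002  0.    ] [-0.32 -0.69  0.52]
47.0 False 10.24 [-0.0003 -0.0001  0.    ] [0.1  0.84 0.08]
37.0 False 10.64 [-0.0002 -0.0001  0.    ] [0.46 0.8  0.67]
```

```bash
python3 - <<'E'
from h import *
t=cv2.imread('pics/t3.png'); s=cv2.imread('pics/s3.png')
a=cv2.resize(t[100:260,260:460],(500,400),interpolation=cv2.INTER_CUBIC)
cv2.imwrite('pics/m3.png',a); cv2.imwrite('pics/s3c.png',cv2.resize(s[185:325,190:390],None,fx=4,fy=4,interpolation=cv2.INTER_CUBIC))
E
```

```text
(no output)
```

View pics/s3c.png

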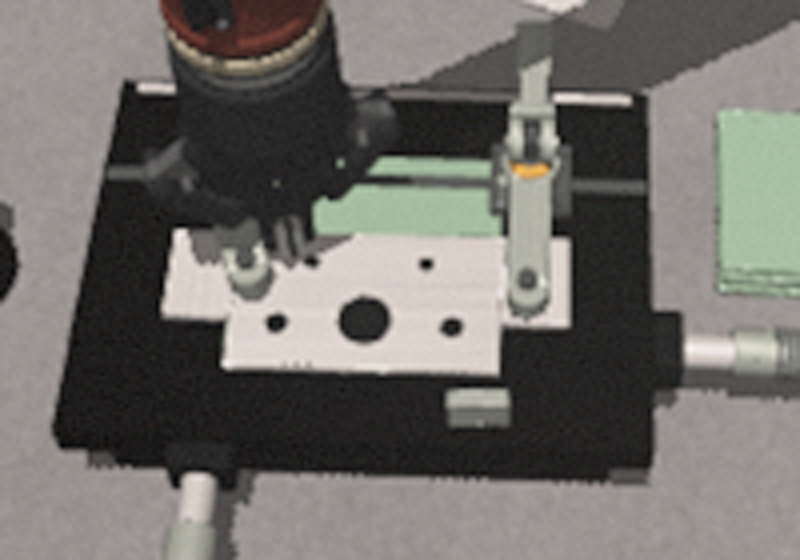

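View pics/w3.png

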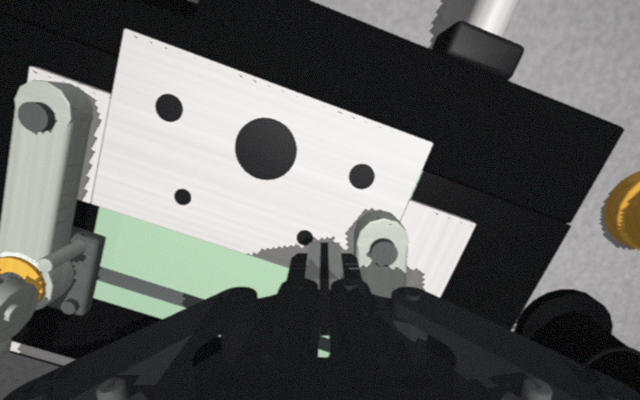

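The strap has followed the finger and now lies over the plate, with its hole at (383,252) in the wrist view, about 20° short of its stop. I'll do the last stretch slowly with a light force stop.

```bash
python3 - <<'E'
from h import *
def go(f,d,feed,th):
    p,o=sp(f,d); r=bot.move_l(p,feed=feed,rotation=o,threshold=th); s=readout.observe()
    v=s['tcp_pos'][:2]-A
    # strap angle implied by contact
    rho=np.hypot(*v); ang=np.degrees(np.arctan2(v[1],v[0])-np.arcsin(.0257/rho))
    print(round(f,1),r,round(s['time_s'],2),(s['tcp_pos']-p).round(4),s['force'].round(2),'strap~',round(ang-17.1,1)); return r
for f in [27,23]:
    if go(f,.0257,.04,5): break
else:
  for f in [20,17,14,11]:
    if go(f,.0257,.01,3.5): break
save('pics/w4.png',imaging.capture('wrist'))
E
```

```text
27 False 11.25 [-0.0001  0.     -0.    ] [ 0.76  0.87 -0.44] strap~ 10.0
23 False 11.53 [-0.      0.0001  0.    ] [-0.43  0.36 -0.09] strap~ 6.0
20 False 12.04 [ 0.     -0.0001 -0.    ] [-0.66  0.57  0.03] strap~ 2.8
17 False 12.56 [ 0.0001 -0.0003 -0.    ] [-0.38  0.46  0.89] strap~ -0.4
14 True 12.88 [-0.0017  0.0029 -0.0009] [-0.55 -0.01  0.52] strap~ -0.3
```

View pics/w4.png

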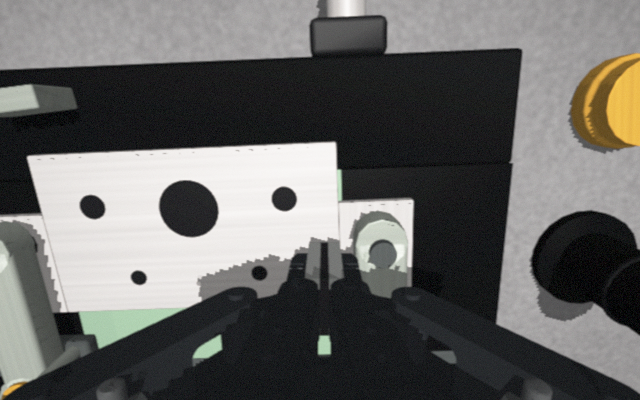

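The force stop came at -0.3° by my geometry. I'll confirm with a second gentle nudge, which should stop at the same place.

```bash
python3 - <<'E'
from h import *
def st(tag):
    s=readout.observe(); v=s['tcp_pos'][:2]-A; rho=np.hypot(*v)
    print(tag,round(s['time_s'],2),s['force'].round(2),'strap~',round(np.degrees(np.arctan2(v[1],v[0])-np.arcsin(.0257/rho))-17.1,2))
st('now')
p,o=sp(13.5,.0257); print(bot.move_l(p,feed=.008,rotation=o,threshold=5)); st('nudge')
p,o=sp(17.1,.042); bot.move_l(p,feed=.06,rotation=o); st('back')
p[2]=.29; bot.move_l(p,feed=.2)
p=np.array([.50,-.20,.33]);
s=readout.observe(); save('pics/w5.png',imaging.capture('wrist')); save('pics/t5.png',imaging.capture('top'));save('pics/s5.png',imaging.capture('scene'))
np.savez('w5.npz',p=s['tcp_pos'],r=s['eef_rot'])
t=cv2.imread('pics/t5.png'); cv2.imwrite('pics/t5c.png',cv2.resize(t[75:275,220:480],None,fx=3,fy=3,interpolation=cv2.INTER_CUBIC))
s=cv2.imread('pics/s5.png'); cv2.imwrite('pics/s5c.png',cv2.resize(s[185:325,190:390],None,fx=4,fy=4,interpolation=cv2.INTER_CUBIC))
E
```

```text
now 12.93 [-0.32  1.22  1.38] strap~ -0.11
True
nudge 13.42 [ 0.77  0.44 -0.56] strap~ 0.34
back 13.82 [ 0.1   0.12 -0.06] strap~ 13.73
```

View pics/w5.png

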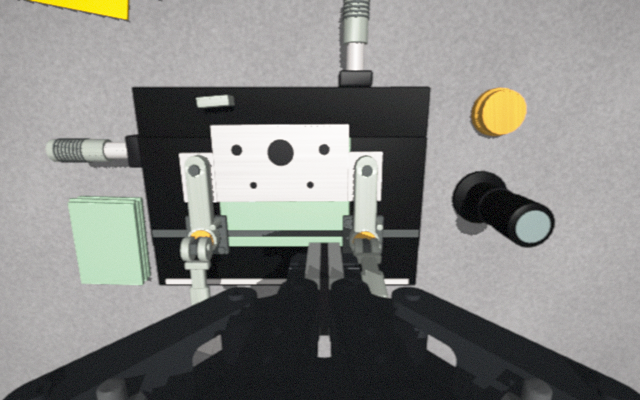

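View pics/s5c.png

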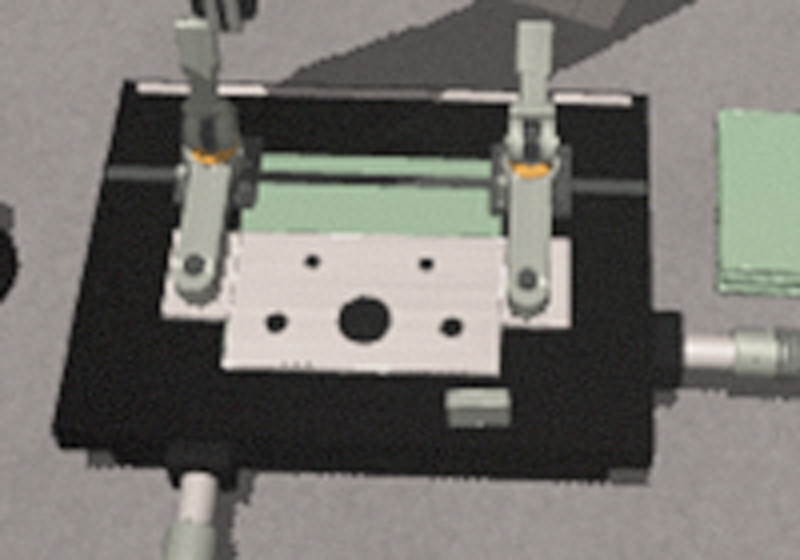

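View pics/t5c.png

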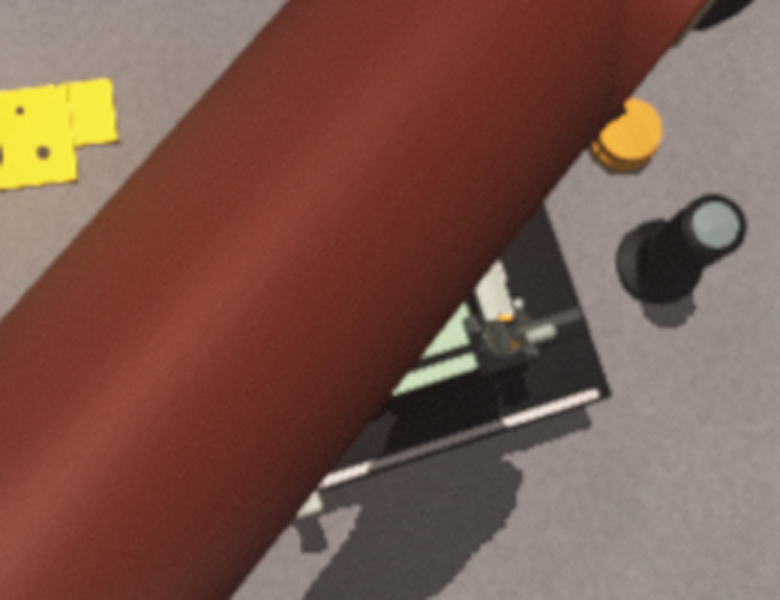

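The strap lies over the plate, parallel to the other one. In the wrist view its hole is at (367,170) and its hub at (367,236). I'll measure its direction before going to the lever.

```bash
python3 - <<'E'
from h import *
d=np.load('w5.npz'); c=cam('wrist',{'tcp_pos':d['p'],'eef_rot':d['r']})
I=cv2.imread('pics/w5.png'); cv2.imwrite('pics/w5c.png',cv2.resize(I[140:310,180:430],None,fx=3.2,fy=3.2,interpolation=cv2.INTER_CUBIC))
h=onz(c,(367,170),.098);sh=onz(c,(196,170),.0935)
print('hole',h,'set hole',sh,'dist',np.linalg.norm(h-sh)); w=(sh-h)[:2]; print('yaw from holes',np.degrees(np.arctan2(w[1],w[0]))-90)
Cs=[onz(c,p,.07) for p in [(430,87),(133,88),(418,284),(159,285)]]
print(np.array(Cs).round(4)); 
y1=np.degrees(np.arctan2(*(Cs[1]-Cs[0])[[1,0]]))-90; print('yaw',y1, 'back',np.degrees(np.arctan2(*(Cs[3]-Cs[2])[[1,0]]))-90)
v=h[:2]-A; print('strap',np.hypot(*v),np.degrees(np.arctan2(v[1],v[0])))
# plate corners
for p in [(211,126),(350,125),(352,201),(213,202)]: print(onz(c,p,.075).round(4))
E
```

```text
hole [ 0.67676822 -0.1145809   0.098     ] set hole [0.62632001 0.04668025 0.0935    ] dist 0.1690279069626003
yaw from holes 17.371533839936248
[[ 0.7708 -0.1521  0.07  ]
 [ 0.6828  0.131   0.07  ]
 [ 0.5647 -0.219   0.07  ]
 [ 0.4746  0.0679  0.07  ]]
yaw 17.26344732543582 back 17.4266358876568
strap 0.07596808348624114 17.95533221504049
[0.67  0.047 0.075]
[ 0.7123 -0.0871  0.075 ]
[ 0.6376 -0.1139  0.075 ]
[0.5927 0.028  0.075 ]
```

View pics/w5c.png

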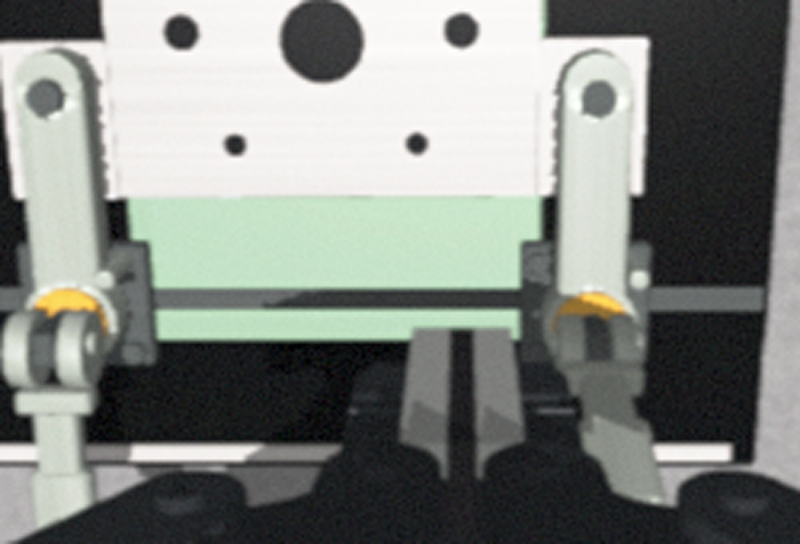

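The strap direction is 17.9° against a stage yaw of 17.3°. It is within measurement error of 0, and the pin at crop pixel (640,278) stands right beside the strap's edge, as on the closed clamp. Now the lever.

```bash
cat >> h.py <<'E'
YAW=np.radians(17.4); A=np.array([.605,-.1373]); U=np.array([np.cos(YAW),np.sin(YAW)]); W=np.array([-U[1],U[0]])
OL=tool(YAW-np.pi/2-np.radians(2))
def lp(u,z,y=-.002):
    p=A+u*U+y*W; return np.array([p[0],p[1],z])
def lev(phi,rho=.066):
    f=np.radians(phi); s=rho*np.sin(f)-.0045*np.cos(f); z=rho*np.cos(f)+.0045*np.sin(f)
    return lp(-s+.011,.11+z)
E
python3 - <<'E'
from h import *
for p in [lp(.024,.25),lp(.024,.176)]+[lev(f) for f in (10,40,70,90)]: print(p.round(3),np.round(bot.inverse_kinematics(p,OL),2))
bot.move_l(lp(.024,.29),feed=.12,rotation=OL)
print(bot.move_l(lp(.024,.176),feed=.1,rotation=OL,threshold=8))
s=readout.observe();print(s['time_s'],s['tcp_pos'],s['force'])
save('pics/w6.png',imaging.capture('wrist')); save('pics/s6.png',imaging.capture('scene'))
s=cv2.imread('pics/s6.png'); cv2.imwrite('pics/s6c.png',cv2.resize(s[165:305,190:390],None,fx=4,fy=4,interpolation=cv2.INTER_CUBIC))
E
```

```text
[ 0.628 -0.132  0.25 ] [-0.38  0.84  1.17  1.44 -0.78  1.37 -0.48]
[ 0.628 -0.132  0.176] [-0.37  0.91  1.12  1.54 -0.85  1.24 -0.42]
[ 0.609 -0.138  0.176] [-0.38  0.89  1.13  1.59 -0.84  1.22 -0.38]
[ 0.579 -0.148  0.163] [-0.38  0.86  1.12  1.69 -0.85  1.16 -0.32]
[ 0.558 -0.154  0.137] [-0.36  0.87  1.1   1.76 -0.88  1.09 -0.25]
[ 0.553 -0.156  0.114] [-0.35  0.89  1.07  1.8  -0.91  1.04 -0.22]
False
17.0667 [ 0.6288682  -0.13238915  0.17687199] [-0.48727062  1.20997016  0.34355893]
```

View pics/w6.png

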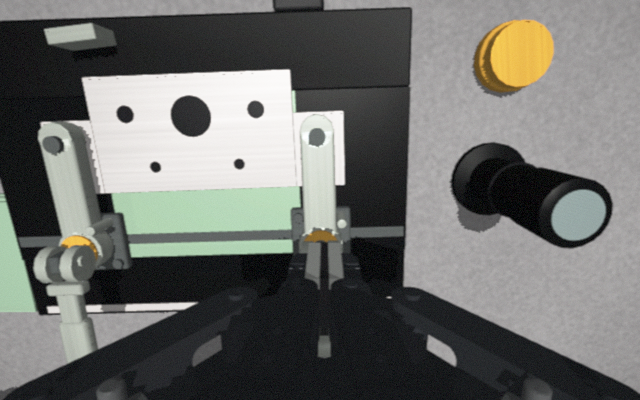

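View pics/s6c.png

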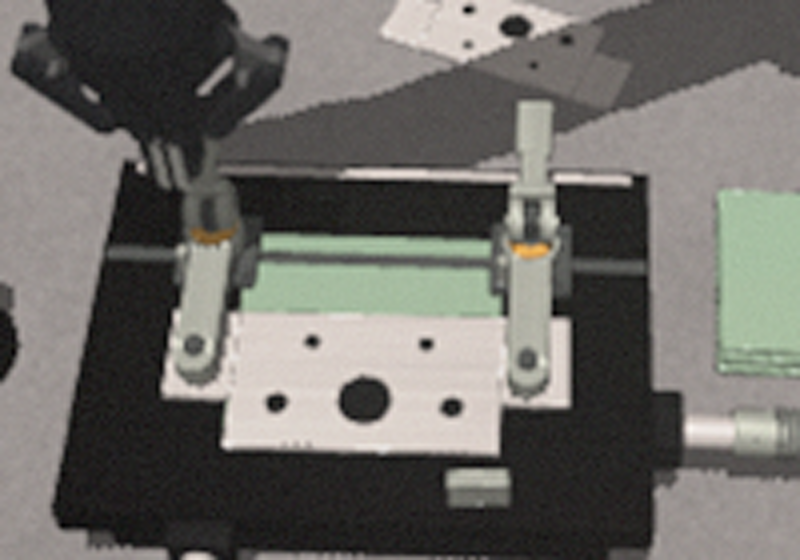

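The finger is in front of the lever, in line with the strap: finger column 323, strap column 319 in the wrist view. I'll push the lever over along its arc.

```bash
python3 - <<'E'
from h import *
def go(p,feed,th,tag):
    r=bot.move_l(p,feed=feed,rotation=OL,threshold=th); s=readout.observe()
    print(tag,r,round(s['time_s'],2),(s['tcp_pos']-p).round(4),s['force'].round(2)); return r
hit=go(lev(8),.04,8,'app')
if not hit:
  for f in [16,24,32,40,48,56,64,72,79]:
    if go(lev(f),.04,10,f): break
save('pics/w7.png',imaging.capture('wrist')); save('pics/s7.png',imaging.capture('scene'))
s=cv2.imread('pics/s7.png'); cv2.imwrite('pics/s7c.png',cv2.resize(s[165:305,190:390],None,fx=4,fy=4,interpolation=cv2.INTER_CUBIC))
E
```

```text
app False 17.76 [0.     0.0001 0.0001] [0.74 0.41 0.47]
16 False 18.14 [-0.0004 -0.0001 -0.    ] [-0.26 -0.15 -0.96]
24 False 18.52 [-0.0006 -0.0002 -0.0001] [-0.04 -0.23 -0.24]
32 False 18.91 [-0.0007 -0.0001 -0.0003] [ 0.52  0.86 -0.36]
40 False 19.29 [-0.0007 -0.0001 -0.0003] [-0.62  1.02  0.36]
48 False 19.68 [-0.0006 -0.     -0.0003] [ 0.74 -0.03 -0.32]
56 False 20.06 [-0.0005 -0.     -0.0004] [-1.04 -0.55  0.33]
64 False 20.44 [-0.0005  0.0001 -0.0004] [ 0.27  0.13 -0.76]
72 False 20.82 [-0.0004  0.0001 -0.0004] [-0.55  0.18  0.33]
79 False 21.18 [-0.0003  0.0001 -0.0004] [-0.03 -1.2  -0.76]
```

View pics/s7c.png

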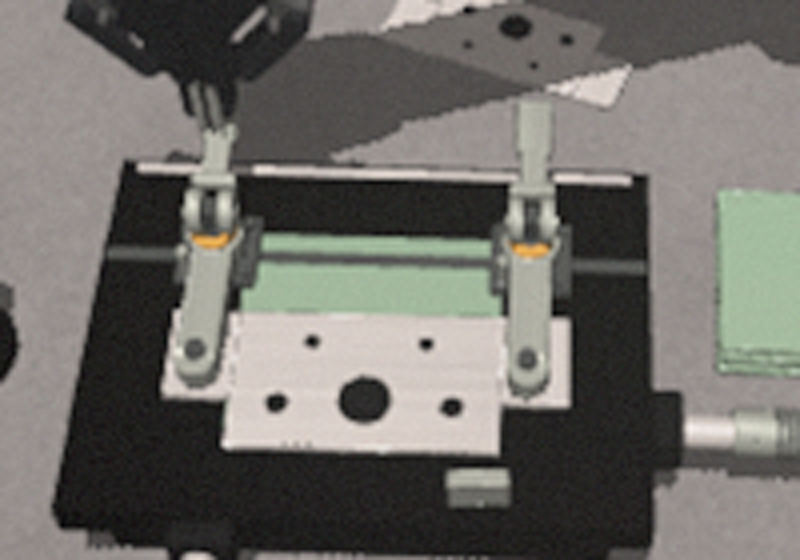

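View pics/w7.png

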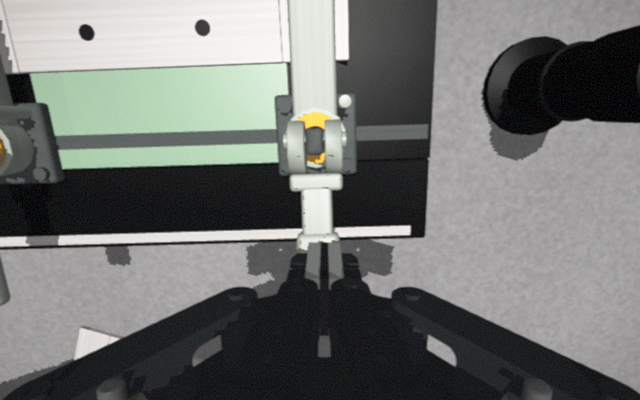

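The lever is nearly down and the strap is still in place. I'll press the last part slowly until the force rises at the lever's stop.

```bash
python3 - <<'E'
from h import *
def go(p,feed,th,tag):
    r=bot.move_l(p,feed=feed,rotation=OL,threshold=th); s=readout.observe()
    print(tag,r,round(s['time_s'],2),'z',s['tcp_pos'][2].round(4),(s['tcp_pos']-p).round(4),s['force'].round(2)); return r
for f in [84,87]:
    if go(lev(f),.02,12,f): break
p=lev(87)
for dz in (.002,.004,.006):
    q=p.copy(); q[2]-=dz
    if go(q,.008,12,dz): break
save('pics/w8.png',imaging.capture('wrist'))
E
```

```text
84 False 21.72 z 0.1212 [-0.0001  0.0001 -0.0002] [ 0.03 -0.    0.14]
87 False 22.04 z 0.1177 [-0.0001  0.0001 -0.0002] [ 0.23  0.09 -0.21]
0.002 False 22.44 z 0.1163 [-0.0001 -0.0001  0.0003] [-1.05 -0.25  3.78]
0.004 False 22.84 z 0.1154 [-0.0002 -0.0004  0.0015] [-2.61  2.48 10.98]
0.006 False 23.24 z 0.1148 [-0.0002 -0.0006  0.0029] [-4.43  4.16 18.07]
```

The force rose to 18 N at z = 0.115, where I expected the stop at about 0.116, so the lever is on its stop. I'll lift straight off and check.

```bash
python3 - <<'E'
from h import *
s=readout.observe(); p=np.array(s['tcp_pos']); p[2]=.15; bot.move_l(p,feed=.05)
p[2]=.30; bot.move_l(p,feed=.15)
q=lp(-.12,.32,.04)
try: bot.move_l(q,feed=.15)
except bot.Unreachable as e: print('unr',e)
s=readout.observe(); print(s['time_s'],s['tcp_pos'],s['force'])
save('pics/w9.png',imaging.capture('wrist')); save('pics/s9.png',imaging.capture('scene')); save('pics/t9.png',imaging.capture('top'))
np.savez('w9.npz',p=s['tcp_pos'],r=s['eef_rot'])
s=cv2.imread('pics/s9.png'); cv2.imwrite('pics/s9c.png',cv2.resize(s[165:305,190:390],None,fx=4,fy=4,interpolation=cv2.INTER_CUBIC))
E
```

```text
26.0333 [ 0.4791747  -0.13461072  0.31974404] [ 0.23084967  0.04255602 -0.24637344]
```

View pics/s9c.png

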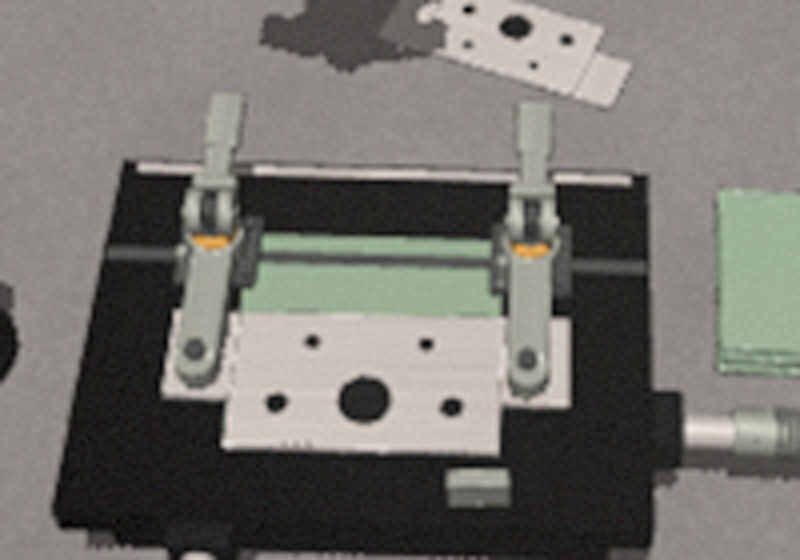

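View pics/w9.png

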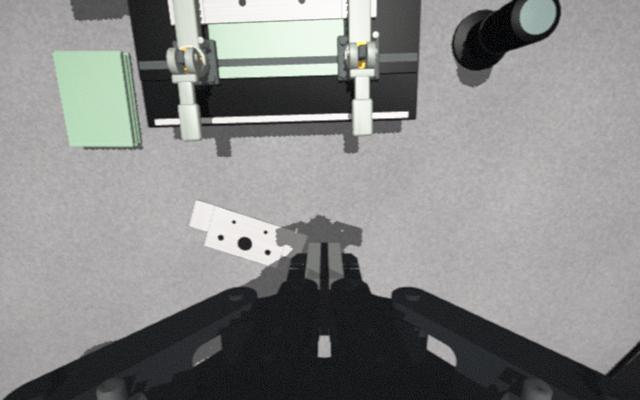

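Both levers are now lying down and look alike. I'll check the lever's height by triangulation, whether the plate has moved, and the lever's direction.

```bash
python3 - <<'E'
from h import *
d=np.load('w9.npz'); c=cam('wrist',{'tcp_pos':d['p'],'eef_rot':d['r']}); cs=cam('scene')
sc2=lambda u,v:((u+.5)/4-.5+190,(v+.5)/4-.5+165)
for n,su,wu in [('open',(228,96),(363,134)),('set',(536,103),(191,139))]:
    p,e=tri(cs,sc2(*su),c,wu); print(n,'lever end',p.round(4),'gap',round(e,4))
    v=p[:2]-(A if n=='open' else A+.17*W); print('  radius,dir',np.hypot(*v).round(4),np.degrees(np.arctan2(-v[1],-v[0])).round(1))
def holes(f):
    g=cv2.imread(f,0); m=((g<90)).astype(np.uint8)[225:300,240:330]
    n,l,st,ce=cv2.connectedComponentsWithStats(m); return [(ce[i]+[240,225]).round(2) for i in range(1,n) if 4<st[i,4]<200]
print(holes('pics/scene0.png'));print(holes('pics/s9.png'))
a=cv2.imread('pics/scene0.png').astype(int);b=cv2.imread('pics/s9.png').astype(int)
m=(abs(a-b).max(2)>45).astype(np.uint8); n,l,st,ce=cv2.connectedComponentsWithStats(m)
print([tuple(st[i]) for i in range(1,n) if st[i,4]>12 and st[i,1]>130])
I=cv2.imread('pics/w9.png'); cv2.imwrite('pics/w9c.png',cv2.resize(I[0:150,130:430],None,fx=2.6,fy=2.6,interpolation=cv2.INTER_CUBIC))
t=cv2.imread('pics/t9.png'); cv2.imwrite('pics/t9c.png',cv2.resize(t[75:275,220:480],None,fx=3,fy=3,interpolation=cv2.INTER_CUBIC))
E
```

```text
open lever end [ 0.5321 -0.1591  0.1184] gap 0.0006
  radius,dir 0.0761 16.6
set lever end [0.482  0.0031 0.1184] gap 0.001
  radius,dir 0.0754 16.8
[array([313.43, 226.29]), array([328.52, 236.24]), array([267.83, 249.83]), array([296. , 250.5]), array([321.4, 254.6]), array([280.53, 264.59]), array([258.56, 265.38]), array([302.25, 266.44])]
[array([328.52, 236.24]), array([267.83, 249.83]), array([296. , 250.5]), array([243.44, 256.33]), array([321.29, 254.5 ]), array([280.58, 264.61]), array([258.67, 265.27]), array([302.33, 266.33])]
[(np.int32(267), np.int32(202), np.int32(12), np.int32(8), np.int32(33)), (np.int32(232), np.int32(205), np.int32(44), np.int32(18), np.int32(354)), (np.int32(234), np.int32(223), np.int32(16), np.int32(39), np.int32(273)), (np.int32(235), np.int32(249), np.int32(7), np.int32(7), np.int32(36))]
```

View pics/t9c.png

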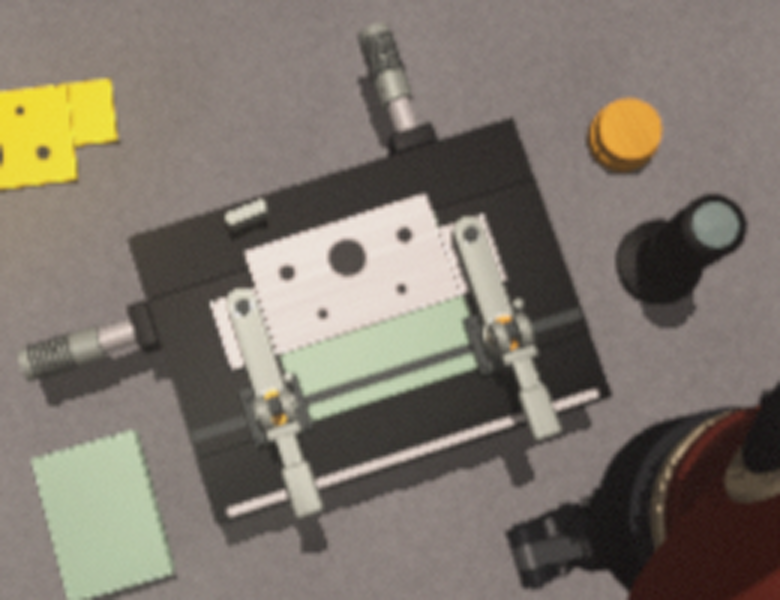

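View pics/w9c.png

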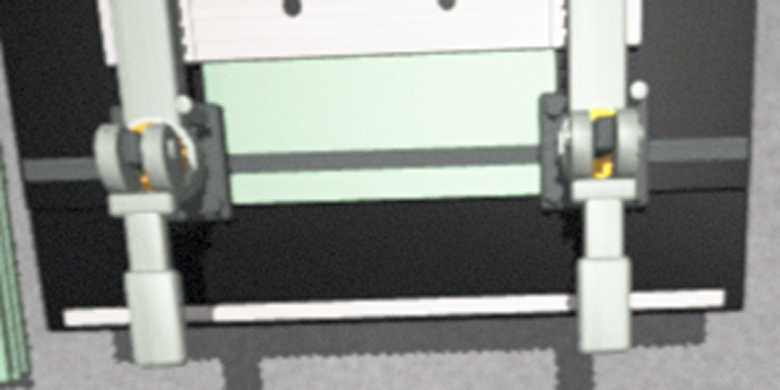

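All the checks agree. Both lever ends are at the same height (0.118 m) and point the same way within 0.2°. The plate's holes have moved by no more than about 0.1 px. The only changes in the scene view are at the open clamp. Handing in.

```bash
python3 - <<'E'
from bench import sign_off, readout
print(readout.observe()['time_s']); sign_off()
E
```

```text
26.1833
the job is handed in; nothing more can be done
```

The open clamp is now closed, and I handed the job in at 26.2 s. With the shut fingers I pushed the strap clockwise until a light force stop at its pin. I then pushed the lever down along its arc until it met its own stop, at about 18 N, and lifted clear.

- **Lever:** the end is at 0.118 m, the same as on the closed clamp, and the two levers point the same way within 0.2°.
- **Strap:** it lies against its pin, parallel to the other strap. My direct reading was 0.6° off zero, which is within measurement error. The two force stops also differed slightly, at -0.3° and +0.3°.
- **Plate and surroundings:** the plate's holes moved no more than about 0.1 pixel. Only the open clamp changed in the scene view, and the top view shows the loose things as they were. The robot ended clear of everything.
- **Less certain:** the 12 N limit on the last lever press did not trip, because it counts from the start of each short step. That is why the force reached 18 N, still far below the limits. I judged that the strap bears on the plate from the lever being fully down; I did not measure the contact itself.

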